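Turn a welded bracket over in a slide-jaw fixture

ROBOT

A 6-joint arm with a two-finger parallel gripper is mounted at the origin on a cart in front of the work surface, level with it; the furniture and walls round the work are solid. World frame = base frame: x ahead of the robot, y to its left, z up, the work surface at z = 0. Lengths are in m, angles in degrees, forces in N, time in s.
With the tool pointing down it reaches from about 0.25 to 0.725 m from the base axis. Payload 9.7 kg.
Tool frame: the origin (TCP) lies on the centre line of the jaws, within the pads' length; the fingertips stand tip_extent ahead of it and the grasp point (between the pads) lies 3 mm ahead of it (tip_extent is the distance from the TCP to the fingertips, in m); z points along the fingers, y is the line along which they close (so a half turn about z gives the same grasp; the last joint's range is limited). The gripper opens to 85 mm and grips with 20 to 120 N. Pads are 22 mm wide; open, the fingers measure 114 mm over their backs; the gripper's body (76 mm by 85 mm) begins 54 mm behind the grasp point. The pads swing forward as they close: fully open they stand 13 mm farther back than shut.
Start: joints at [-73.74, 4.979, 10.078, 95.1, 0, 90], TCP at [0.154, -0.528, 0.253] pointing down, gripper open.
Joint ranges: [-179.16, 179.16], [-48.56, 103.87], [-65.8, 70.77], [-126.05, 130.52], [-82.76, 87.17], [-180, 180]. Speed limits (degrees/s): [127.2, 127.2, 147.25, 180, 180, 180].

INTERFACE

Orientations are given as [roll, pitch, yaw] about the fixed x, y, z axes, in that order (R = Rz(yaw) Ry(pitch) Rx(roll)).
In Python, from workcell import * gives the robot as it stands.
- The arm moves only by the tool servo_tool, never from a script. Its argument "rows" is a list of rows, each an object with "offset": the shift along the tool's x, y, z as a fraction of full scale, a list of three; "yaw": the turn about the tool's z as a fraction of full scale; "claw": the closure, from 0 (fully open) to 1 (shut). A call has 1 to 12 rows; each row is the pose to reach, as a shift and turn from the pose commanded when the call began, along the tool's axes at that moment, turning the shorter way round; what a row does not reach only later rows make up. Full scale, the value 1, is 0.1 m for a shift and pi rad for a turn. A row lasts 1/8 s, in which the tool goes at most 62.5 mm and 10.7 degrees, less where a joint would pass 70% of its speed; a pose out of reach is approached as far as the arm can. A call with a number of a shift or a turn outside -1 to 1 is refused whole. A call with a gripper value outside its range is refused whole. The fingers move at their own pace and stop on an object; "squeeze" is the grip in N (left out, the last holds). Time passes only in rows, so rows that repeat a pose let the fingers close. It gives the time, the measured TCP pose, the force, the opening and the grip force at its end, in the units of the state.
- get_obs(): the state, without advancing time (a new reading comes with each control period).
- camera(name): name is "side" or "top"; returns (picture, depth): 384x512x3 uint8, red, green, blue; 384x512 float32, m along the optical axis (not along the pixel's ray), 0 where there is no reading.
- camera_info(name): a dict with "fx", "fy", "cx", "cy" (pixels), "cam_to_world" (4x4, takes a point from camera to world coordinates). Camera axes: x right, y up, looking along -z (the intrinsics and any distortion apply to the point x, -y, -z); pixel columns grow to the right and rows downward; lengths in m; the calibration is good to about 2 mm. A picture is of the moment at which its call begins. camera_info takes no time and is no camera call.
- job_done(): hands the job in; it is judged then, once.
The state is a dict: "time": time; "q": joint angles; "qd": joint speeds; "joint_efforts": joint torques, N m; "ee_pos": TCP position; "tcp_rot": TCP orientation; "wrist_force": force on the tool from outside, world axes, zero at the start; "torque": the same for the moment, N m; "opening": finger opening in m; "grasp_force": force on a finger pad.
Only numpy, scipy, OpenCV 4.12 (cv2) and the standard library are available. Lean on these libraries where they do the work, as an engineer would, in place of code of your own. Each camera call takes 0.05 s, during which the arm holds its last target. There are 200 camera calls.

TASK

Turn the welded bracket over in the slide-jaw fixture: slide the jaw back by its post until its toes are clear, and tip the bracket over its corner so that the leg with the two bosses lies flat on the fixture floor, bosses up. Then slide the jaw up again so that the bracket is clamped snugly, its plain leg standing between the two toes. Do not push the other things on the bench about.

Things in the scene. Friction and masses are not known exactly. Their poses are not given: they have to be found in the camera images.
- fixture: Fixed grey fixture: base plate 12 mm thick, its x -130 to +85, y -90 to +90 mm. Origin on the bench top; at yaw 0 x points away from the robot, y left. Channel floor = plate top, z 12 mm. Fixed steel jaw along y at the far side: clamping face at x = +45 mm, top z 38 mm, 170 mm long. The movable jaw faces it from the near side.
- jaw (a joint): Slide of the movable jaw along fixture x, m: 0 to 0.042, grows as it opens toward -x. Gap between jaw faces = 38 mm + value, so it bears on the 44 mm wide bracket at 0.006. Stays where left; takes about 4 N. Jaw 150 mm long in y, 26 mm thick, top at z 38 mm.
- jaw_face (a point): Middle of the movable jaw's clamping face at floor height. Two dark toes, each 24 mm long, centred at fixture y = -37 and +37 mm, overhang this face by 8 mm at fixture z 22 to 31 mm: they lap over a bracket leg lying on the floor and keep it down. Between them (y -25 to +25 mm) there is room for the standing leg.
- post_top (a point): Top centre (fixture z 82 mm) of the upright post by which the jaw is slid, 65 mm behind the jaw's face at fixture y = 0: steel rod 16 mm in diameter from z 28 to 66 mm, then a black cap 22 mm in diameter.
- bracket: Loose dark steel welded angle, 0.4 kg: two legs 8 mm thick, 44 mm wide (own x -22 to +22). Origin on the outer corner edge, mid width. Plain leg along own +y to 72 mm, boss leg along own +z to 80 mm. At the start its axes are about the fixture's: plain leg on the floor toward fixture +y, boss leg upright. When done own y points up, own z to fixture -y.
- bosses (a point): Midway between the tops of the two round steel bosses (18 mm in diameter, 6 mm high) on the inner face of the bracket's boss leg, on its middle line 26 and 50 mm from the corner; in bracket axes at [0, 14, 38] mm.
- nozzle_1: Loose brass-coloured torch nozzle, 19 x 78 x 19 mm, lying left of the fixture; bystander. Origin at the centre of its underside.
- wrench_14: Loose combination wrench 34 x 189 x 8 mm, lying right of the fixture; bystander. Origin at the centre of its underside.
- tape_measure: Loose tape measure, 36 x 80 x 60 mm high, left of and beyond the fixture; bystander. Origin at the centre of its underside.
- box_flints: Small loose carton, 46 x 60 x 30 mm high, right of the fixture; bystander. Origin at the centre of its underside.
- tape_black: Loose roll of tape 62 mm in diameter, 19 mm high, left of the fixture; bystander. Origin at the centre of its underside.

How it is judged (in metres and radians):
On the way, in this order (a step that is already met when the one before it is completed fails the run):
1. the jaw is slid back, its toes clear of the bracket (gap over 54 mm) (value of joint jaw above 0.016 m), for 0.1 s.
2. the bracket lies on its boss leg, bosses up (angle between bracket's own y axis and vertical below 0.06 rad), for 0.2 s.
At the end, for the whole second after the job is handed in: Boss leg flat on the fixture floor, bosses up (within 0.06 rad; corner within 3 mm of floor height and 28 mm of the fixture's middle in y); bracket square to the jaws (0.06 rad) and within 3 mm of bearing on the fixed jaw; movable jaw within 2 mm of bearing on it; at rest (angle between bracket's own y axis and vertical below 0.06 rad and angle between the x axis of bracket and the x axis of fixture, either way round below 0.06 rad and z of bracket in the frame of fixture between 0.009 and 0.015 m and y of bracket in the frame of fixture between -0.028 and 0.028 m and x of bracket in the frame of fixture between 0.0195 and 0.0255 m and value of joint jaw below 0.008 m and linear speed of bracket below 0.01 m/s); the robot touches nothing.
It fails at once if one of the other things near the fixture pushed more than 30 mm (distance of any of nozzle_1, wrench_14, tape_measure, box_flints, tape_black from where it was at the start of the episode above 0.03 m).
It also fails if it takes over 51 s, if anything falls off the work surface, if the arm or the gripper's body presses on something with over 40 N, if the wrist force passes 120 N, or if a joint passes its speed limit or range.

## Working session

There is one attempt and no reset: what is moved stays moved. The work goes in short steps, Python scripts to look and compute and a tool call to move; the robot and the scene stay as the last step left them, time stands still between calls to the robot, and variables do not carry over. Pictures are saved under pics/ and viewed, at most 10 in all, crops included, and the job is handed in when it is done.

Besides the shell and the picture viewer there is one more tool, called after "Call:" as a command line: name --argument value ..., lists and objects as JSON in quotes. servo_tool: Moves the arm, as the interface text tells. Its arguments: {"type":"object","properties":{"rows":{"type":"array"},"squeeze":{"type":"number"}},"required":["rows"]}

```bash
mkdir -p pics
cat > h.py <<'E'
from workcell import *
import numpy as np, cv2
def snap(name,fn=None):
    im,d=camera(name)
    if fn: cv2.imwrite('pics/'+fn,im[:,:,::-1])
    return im,d
def pts(name,d):
    c=camera_info(name);T=np.array(c['cam_to_world'])
    v,u=np.mgrid[:d.shape[0],:d.shape[1]]
    P=np.stack([(u-c['cx'])/c['fx']*d,-(v-c['cy'])/c['fy']*d,-d],-1)
    return P@T[:3,:3].T+T[:3,3]
E
python3 - <<'E'
from h import *
o=get_obs();print(o)
for n in('top','side'):
    im,d=snap(n,n+'0.png');np.savez(n+'0.npz',im=im,d=d);c=camera_info(n);print({k:(np.round(v,3).tolist() if k=='cam_to_world' else v) for k,v in c.items()}, (d>0).mean())
E
```

```text
{'time': 0.0, 'q': array([-7.37393945e+01,  5.00947346e+00,  1.00345203e+01,  9.50991288e+01,
       -1.46908973e-03,  9.00012007e+01]), 'qd': array([-0.06692628,  0.03384209,  0.01844634,  0.00208309, -0.13737196,
       -0.02900832]), 'joint_efforts': array([-6.57541641e-04, -5.20393932e+01,  4.64794886e+01,  1.63213816e-02,
       -1.79579052e-05,  3.19165827e-05]), 'ee_pos': array([ 0.1539414 , -0.52780943,  0.25259925]), 'tcp_rot': array([-1.79925918e+02,  1.47064099e-03,  1.62594066e+01]), 'wrist_force': array([-0.56686807, -0.96378724,  0.84662777]), 'torque': array([0.01288984, 0.01422735, 0.01540959]), 'grasp_force': 0.0, 'opening': 0.08532807159401497}
{'fx': 488.5867621464843, 'fy': 488.5867621464843, 'cx': 253.98756023157563, 'cy': 191.31984512520202, 'cam_to_world': [[-0.023, 0.992, -0.12, 0.48], [-0.999, -0.027, -0.029, 0.032], [-0.032, 0.12, 0.992, 1.082], [0.0, 0.0, 0.0, 1.0]]} 0.9960479736328125
{'fx': 440.3428057273544, 'fy': 440.3428057273544, 'cx': 259.5845144322721, 'cy': 194.9842403629239, 'cam_to_world': [[0.941, 0.221, -0.258, 0.335], [-0.339, 0.614, -0.712, -0.692], [0.001, 0.758, 0.653, 0.75], [0.0, 0.0, 0.0, 1.0]]} 0.9959564208984375
```

View pics/top0.png

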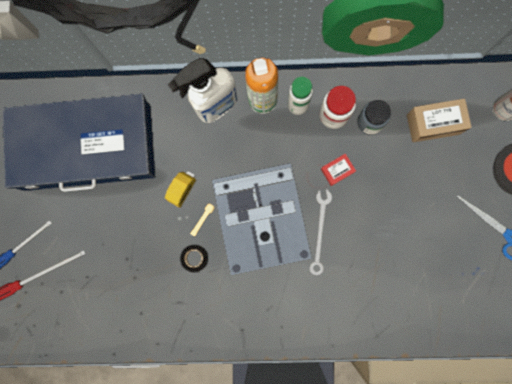

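View pics/side0.png

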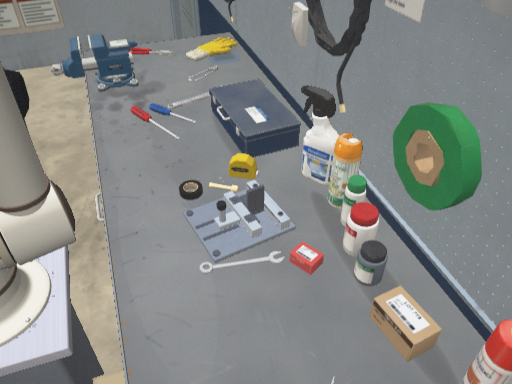

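The top view shows the fixture around (263,218), the post cap at (265,237), the bracket at (245,200) and the wrench at (320,233). Next I measure them.

```bash
cat > m.py <<'E'
from h import *
import sys
def rect(P,m):
    r=cv2.minAreaRect(P[m][:,:2].astype(np.float32)*1000);return [np.round(x,1).tolist() for x in r],int(m.sum())
if __name__=='__main__':
  for n in('top','side'):
    z=np.load(n+'0.npz');im,d=z['im'],z['d'];P=pts(n,d)
    R=(abs(P[...,0]-.46)<.16)&(abs(P[...,1]-.02)<.14)
    for lo,hi in((-.005,.005),(.008,.016),(.033,.043),(.05,.077),(.077,.087),(.088,.098)):
        m=R&(P[...,2]>lo)&(P[...,2]<hi)
        m=cv2.morphologyEx(m.astype(np.uint8),cv2.MORPH_OPEN,np.ones((2,2)))
        k,l,s,c=cv2.connectedComponentsWithStats(m)
        for i in range(1,k):
            if s[i,4]>12: print(n,lo,hi,rect(P,l==i),np.round(np.median(P[l==i],0),4),np.round(c[i]))
  im=np.load('top0.npz')['im'][150:290,160:350]; a=cv2.resize(im,None,fx=2.1,fy=2.1,interpolation=2)
  im=np.load('side0.npz')['im'][140:290,160:340]; b=cv2.resize(im,(a.shape[1],int(a.shape[1]*150/180)),interpolation=2)
  h=max(len(a),len(b));f=lambda x:cv2.copyMakeBorder(x,0,h-len(x),0,0,0)
  cv2.imwrite('pics/crop0.png',np.hstack([f(a),f(b)])[:,:,::-1])
E
python3 m.py
```

```text
top -0.005 0.005 ([[457.8, 17.8], [280.4, 320.3], 90.0], 11462) [ 3.934e-01 -1.000e-02  2.000e-04] [284. 282.]
top -0.005 0.005 ([[459.4, -22.0], [114.7, 12.7], 63.1], 35) [ 0.4369 -0.0674  0.0013] [316. 269.]
top 0.008 0.016 ([[529.5, 44.8], [177.7, 180.7], 10.2], 4073) [0.5046 0.032  0.0122] [266. 235.]
top 0.008 0.016 ([[457.2, -16.6], [106.9, 8.7], 60.4], 14) [ 0.4341 -0.0578  0.0088] [312. 271.]
top 0.033 0.043 ([[568.3, 66.8], [177.7, 68.2], 42.5], 197) [0.6122 0.1151 0.0374] [231. 190.]
top 0.033 0.043 ([[556.7, 50.7], [124.7, 112.1], 58.7], 767) [0.5575 0.0489 0.0384] [261. 214.]
top 0.05 0.077 ([[592.7, 59.6], [4.8, 13.0], 88.8], 20) [0.5904 0.06   0.0701] [255. 196.]
top 0.077 0.087 ([[498.6, 41.5], [20.4, 36.9], 87.9], 88) [0.5068 0.0412 0.0814] [265. 237.]
top 0.088 0.098 ([[595.9, 53.5], [44.8, 7.8], 9.8], 81) [0.5944 0.0533 0.0912] [258. 195.]
side -0.005 0.005 ([[463.0, -265.7], [320.5, 850.0], 0.4], 7709) [ 0.3945 -0.0403  0.0012] [190. 257.]
side -0.005 0.005 ([[439.0, -67.9], [16.8, 8.9], 79.4], 19) [ 0.4393 -0.0647  0.003 ] [207. 268.]
side 0.008 0.016 ([[575.2, 10
[... 808 characters left out ...]
0.5574 0.0459 0.0391] [243. 212.]
side 0.033 0.043 ([[613.8, 49.0], [15.4, 25.9], 50.7], 31) [0.6139 0.0525 0.0357] [263. 205.]
side 0.033 0.043 ([[418.8, -321.6], [758.6, 14.3], 76.1], 19) [0.5052 0.037  0.0344] [223. 219.]
side 0.05 0.077 ([[606.0, 59.9], [70.0, 20.0], 35.7], 143) [0.5946 0.0515 0.0586] [256. 199.]
side 0.05 0.077 ([[424.3, -294.3], [814.3, 18.4], 76.0], 56) [0.5063 0.0365 0.0591] [222. 211.]
side 0.077 0.087 ([[621.2, 85.4], [120.4, 27.4], 51.2], 55) [0.5951 0.0517 0.078 ] [256. 193.]
side 0.077 0.087 ([[516.0, 70.3], [82.3, 16.0], 73.9], 55) [0.5073 0.037  0.0824] [222. 204.]
side 0.088 0.098 ([[477.2, -260.6], [906.9, 37.1], 69.4], 64) [0.5953 0.0514 0.0906] [256. 189.]
```

View pics/crop0.png

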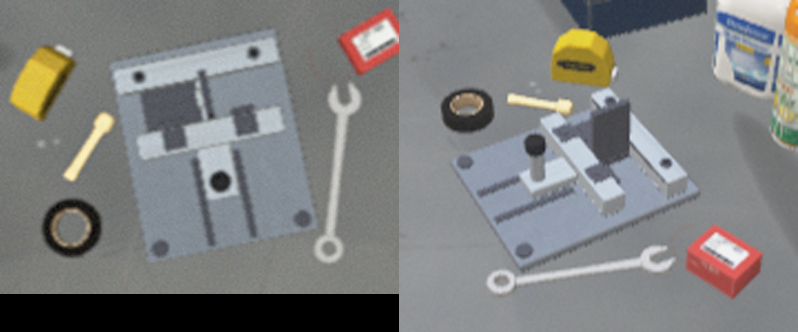

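Run:
```python
from m import *
z=np.load('top0.npz');P=pts('top',z['d'])
R=(abs(P[...,0]-.54)<.17)&(abs(P[...,1]-.045)<.14)&(P[...,2]>.0075)
k,l,s,c=cv2.connectedComponentsWithStats(R.astype(np.uint8));i=1+np.argmax(s[1:,4])
print('plate',rect(P,l==i))
m=(l==i)&(P[...,2]>.034)&(P[...,2]<.042)
k2,l2,s2,c2=cv2.connectedComponentsWithStats(m.astype(np.uint8))
for j in range(1,k2):
    if s2[j,4]>50: print('jaw',rect(P,l2==j),P[l2==j].mean(0).round(4))
for lo,hi,nm in((.0785,.086,'cap'),(.0875,.097,'leg')):
    m=(l==i)&(P[...,2]>lo)&(P[...,2]<hi)
    if nm=='cap': m&=P[...,0]<.55
    q=P[m];print(nm,len(q),rect(P,m),q.mean(0).round(4))
# project onto fixture axes yaw10
a=np.radians(10.2);ex=np.array([np.cos(a),np.sin(a)]);ey=np.array([-ex[1],ex[0]])
q=P[l==i][:,:2];post=np.array([.507,.039])
X=(q-post)@ex;Y=(q-post)@ey
print('rel post X',np.percentile(X,[.5,99.5]),'Y',np.percentile(Y,[.5,99.5]))
```

```text
plate ([[550.4, 51.0], [215.0, 180.1], 10.4], 7981)
jaw ([[629.2, 65.3], [26.1, 169.5], 10.2], 867) [0.6292 0.0652 0.0382]
jaw ([[559.2, 52.7], [30.1, 149.1], 12.1], 732) [0.5593 0.0522 0.0384]
cap 84 ([[508.9, 43.2], [20.2, 20.1], 25.8], 84) [0.5085 0.0433 0.0817]
leg 84 ([[595.2, 55.2], [43.8, 7.9], 10.5], 84) [0.5948 0.0551 0.0918]
rel post X [-0.06159278  0.15072243] Y [-0.08485124  0.09287503]
```

Call:
servo_tool --rows '[{"offset":[0.9,-1,0],"yaw":0.0331,"claw":0},{"offset":[0.9,-1,0],"yaw":0.0331,"claw":0},{"offset":[0.9,-1,0],"yaw":0.0331,"claw":0},{"offset":[0.9,-1,0],"yaw":0.0331,"claw":0}]'

```text
time: 0.6
ee_pos: [0.2127, -0.4067, 0.2534]
tcp_rot: [180.0, -0.0, 10.4]
wrist_force: [-0.2, -0.5, 0.4]
opening: 0.0857
grasp_force: 0.0
```

Call:
servo_tool --rows '[{"offset":[0.9,-1,0],"yaw":0,"claw":0},{"offset":[0.9,-1,0],"yaw":0,"claw":0},{"offset":[0.9,-1,0],"yaw":0,"claw":0},{"offset":[0.9,-1,0],"yaw":0,"claw":0}]'

```text
time: 1.1
ee_pos: [0.2832, -0.293, 0.2532]
tcp_rot: [180.0, 0.0, 10.3]
wrist_force: [-0.4, 0.1, 0.4]
opening: 0.0853
grasp_force: 0.0
```

Call:
servo_tool --rows '[{"offset":[0.9,-1,0],"yaw":0,"claw":0},{"offset":[0.9,-1,0],"yaw":0,"claw":0},{"offset":[0.9,-1,0],"yaw":0,"claw":0},{"offset":[0.9,-1,0],"yaw":0,"claw":0}]'

```text
time: 1.6
ee_pos: [0.3538, -0.1788, 0.253]
tcp_rot: [180.0, 0.0, 10.3]
wrist_force: [-0.4, -2.1, -0.4]
opening: 0.0851
grasp_force: 0.0
```

Call:
servo_tool --rows '[{"offset":[0.9,-1,0],"yaw":0,"claw":0},{"offset":[0.9,-1,0],"yaw":0,"claw":0},{"offset":[0.9,-1,0],"yaw":0,"claw":0},{"offset":[0.9,-1,0],"yaw":0,"claw":0}]'

```text
time: 2.1
ee_pos: [0.4244, -0.0647, 0.253]
tcp_rot: [180.0, 0.1, 10.3]
wrist_force: [0.1, -0.7, 0.4]
opening: 0.0855
grasp_force: 0.0
```

```bash
cat >> h.py <<'E'
def fx(p,a=10.3,o=(.5725,.0550)):
    a=np.radians(a);e=np.array([np.cos(a),np.sin(a)]);d=np.asarray(p)[...,:2]-np.array(o)
    return np.stack([d@e,d@np.array([-e[1],e[0]])],-1)
def st():
    o=get_obs();f=fx(o['ee_pos']);w=o['wrist_force'];g=fx(w,o=(0,0))
    print('t%.2f'%o['time'],'fix',f.round(4),'z%.4f'%o['ee_pos'][2],'rot',np.round(o['tcp_rot'],2),'F',g.round(1),w[2].round(1),'open%.4f grip%.1f'%(o['opening'],o['grasp_force']))
E
python3 -c "
from h import *;st();import workcell;print([n for n in dir(workcell) if not n.startswith('_')])
try: print(tip_extent)
except Exception as e: print(e)"
```

```text
t2.10 fix [-0.1671 -0.0913] z0.2530 rot [1.7999e+02 5.0000e-02 1.0260e+01] F [ 0.  -0.7] 0.4 open0.0855 grip0.0
['PlanningError', 'camera', 'camera_info', 'get_obs', 'job_done', 'tip_extent']
0.022
```

Call:
servo_tool --rows '[{"offset":[1,-0.913,0],"yaw":0,"claw":0},{"offset":[1,-0.913,0],"yaw":0,"claw":0},{"offset":[1,-0.913,0.9],"yaw":0,"claw":0},{"offset":[1,-0.913,0.9],"yaw":0,"claw":0},{"offset":[1,-0.913,0.9],"yaw":0,"claw":0}]'

```text
time: 2.72
ee_pos: [0.5053, 0.0421, 0.1614]
tcp_rot: [-180.0, 0.2, 10.2]
wrist_force: [0.3, -0.1, 1.7]
opening: 0.0856
grasp_force: 0.0
```

Call:
servo_tool --rows '[{"offset":[0.03,0,0.4],"yaw":0,"claw":0.3},{"offset":[0.03,0,0.85],"yaw":0,"claw":0.3},{"offset":[0.03,0,0.85],"yaw":0,"claw":0.3},{"offset":[0.03,0,0.85],"yaw":0,"claw":1},{"offset":[0.03,0,0.85],"yaw":0,"claw":1},{"offset":[0.03,0,0.85],"yaw":0,"claw":1},{"offset":[0.03,0,0.85],"yaw":0,"claw":1},{"offset":[0.03,0,0.85],"yaw":0,"claw":1}]' --squeeze 30

```text
time: 3.72
ee_pos: [0.5109, 0.0438, 0.0811]
tcp_rot: [179.8, -0.2, 10.3]
wrist_force: [0.4, -7.2, 7.1]
opening: 0.0211
grasp_force: 29.2
```

```bash
python3 -c "
from h import *;st()"
```

```text
t3.73 fix [-0.0626  0.    ] z0.0811 rot [179.82  -0.22  10.26] F [-0.9 -7.2] 7.1 open0.0211 grip29.2
```

Call:
servo_tool --rows '[{"offset":[-0.1,0,0],"yaw":0,"claw":1},{"offset":[-0.2,0,0],"yaw":0,"claw":1},{"offset":[-0.28,0,0],"yaw":0,"claw":1},{"offset":[-0.28,0,0],"yaw":0,"claw":1},{"offset":[-0.28,0,0],"yaw":0,"claw":1},{"offset":[-0.28,0,0],"yaw":0,"claw":0.5},{"offset":[-0.28,0,0],"yaw":0,"claw":0.5},{"offset":[-0.28,0,0],"yaw":0,"claw":0.5}]'

```text
time: 4.72
ee_pos: [0.4819, 0.04, 0.0785]
tcp_rot: [-180.0, -0.0, 10.3]
wrist_force: [-0.4, -0.0, 0.6]
opening: 0.0431
grasp_force: 0.0
```

Call:
servo_tool --rows '[{"offset":[0,0,-0.4],"yaw":0,"claw":0.5},{"offset":[0,0,-0.7],"yaw":0,"claw":0.5},{"offset":[0,0,-0.7],"yaw":0,"claw":0.5},{"offset":[0,0,-0.7],"yaw":0,"claw":0.5}]'

```text
time: 5.22
ee_pos: [0.4816, 0.04, 0.1475]
tcp_rot: [-180.0, 0.0, 10.3]
wrist_force: [-0.0, 0.2, -0.2]
opening: 0.0428
grasp_force: 0.0
```

```bash
cat >> h.py <<'E'
def look(tag,view=False):
    im,d=snap('top','top%s.png'%tag);P=pts('top',d);F=fx(P);Z=P[...,2]
    B=(abs(F[...,0])<.15)&(abs(F[...,1])<.11)
    def r(nm,m):
        m=m&B
        if m.sum()<8: print(nm,'none');return
        q=F[m];b=cv2.minAreaRect(q.astype(np.float32)*1000)
        print(nm,m.sum(),[np.round(x,1).tolist() for x in b],'ctr',q.mean(0).round(4),'z',np.median(Z[m]).round(4))
    r('cap',(Z>.077)&(Z<.088)&(F[...,0]<-.03))
    r('high',(Z>.075)&(Z<.099)&(F[...,0]>-.005)&(F[...,0]<.05))
    r('jaw',(Z>.034)&(Z<.043)&(F[...,0]<0)&(abs(F[...,1])>.05))
E
python3 -c "
from h import *;st();look('1')"
```

```text
t5.22 fix [-0.0921  0.0014] z0.1475 rot [-1.7999e+02  5.0000e-02  1.0310e+01] F [0.  0.2] -0.2 open0.0428 grip0.0
cap none
high 74 [[24.3, -4.0], [7.6, 39.5], 89.6] ctr [ 0.0237 -0.004 ] z 0.0923
jaw none
```

Call:
servo_tool --rows '[{"offset":[0.5,0.054,0],"yaw":0,"claw":0.59},{"offset":[1,0.054,0],"yaw":0,"claw":0.59},{"offset":[1,0.054,0],"yaw":0,"claw":0.59}]'

```text
time: 5.65
ee_pos: [0.5825, 0.0528, 0.1447]
tcp_rot: [-180.0, 0.3, 10.3]
wrist_force: [-0.9, 0.4, 0.5]
opening: 0.035
grasp_force: 0.0
```

Call:
servo_tool --rows '[{"offset":[0.15,0,0],"yaw":0,"claw":0.59},{"offset":[0.15,0,0],"yaw":0,"claw":0.59},{"offset":[0.15,0,0.2],"yaw":0,"claw":0.59},{"offset":[0.15,0,0.2],"yaw":0,"claw":0.59}]'

```text
time: 6.15
ee_pos: [0.5943, 0.0549, 0.1269]
tcp_rot: [-180.0, 0.2, 10.3]
wrist_force: [-0.1, -0.1, 0.3]
opening: 0.0352
grasp_force: 0.0
```

Run:
```python
from h import *
st();look('2')
im,d=snap('side');P=pts('side',d);cv2.imwrite('pics/side2.png',cv2.resize(im[130:290,150:340],None,fx=3,fy=3,interpolation=2)[:,:,::-1])
```

```text
t6.15 fix [ 0.0214 -0.0039] z0.1269 rot [-1.7998e+02  1.7000e-01  1.0300e+01] F [-0.1 -0.1] 0.3 open0.0352 grip0.0
cap none
high none
jaw none
```

View pics/side2.png

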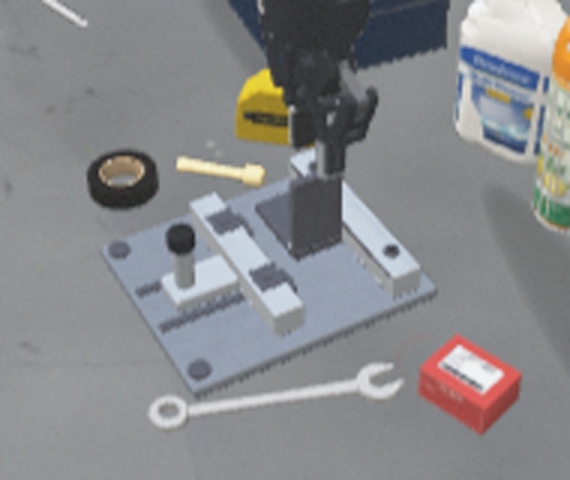

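The jaw is back with its toes at (225,220) and (272,275), clear of the bracket at (315,215). The fingers straddle the top of the boss leg. I'll descend next.

Call:
servo_tool --rows '[{"offset":[0,0,0.2],"yaw":0,"claw":0.59},{"offset":[0,0,0.4],"yaw":0,"claw":0.59},{"offset":[0,0,0.62],"yaw":0,"claw":0.59},{"offset":[0,0,0.62],"yaw":0,"claw":0.59},{"offset":[0,0,0.62],"yaw":0,"claw":0.59}]'

```text
time: 6.88
ee_pos: [0.5964, 0.0552, 0.0677]
tcp_rot: [180.0, -0.1, 10.3]
wrist_force: [0.3, -0.4, 0.2]
opening: 0.035
grasp_force: 0.0
```

Call:
servo_tool --rows '[{"offset":[0,0,-0.25],"yaw":0,"claw":0.59},{"offset":[0,0.08,-0.25],"yaw":0,"claw":0.59},{"offset":[0,0.14,-0.25],"yaw":0,"claw":0.59},{"offset":[0,0.19,-0.25],"yaw":0,"claw":0.59},{"offset":[0,0.24,-0.24],"yaw":0,"claw":0.59},{"offset":[0,0.29,-0.23],"yaw":0,"claw":0.59},{"offset":[0,0.34,-0.21],"yaw":0,"claw":0.59},{"offset":[0,0.34,-0.21],"yaw":0,"claw":0.59}]'

```text
time: 7.88
ee_pos: [0.6037, 0.0203, 0.0909]
tcp_rot: [179.9, -0.3, 10.2]
wrist_force: [-3.6, -4.0, 24.1]
opening: 0.0349
grasp_force: 12.2
```

Run:
```python
from h import *
st()
im,d=snap('side');cv2.imwrite('pics/side3.png',cv2.resize(im[130:290,150:340],None,fx=3,fy=3,interpolation=2)[:,:,::-1])
```

```text
t7.88 fix [ 0.0245 -0.0397] z0.0909 rot [179.89  -0.31  10.23] F [-4.2 -3.3] 24.1 open0.0349 grip12.2
```

View pics/side3.png

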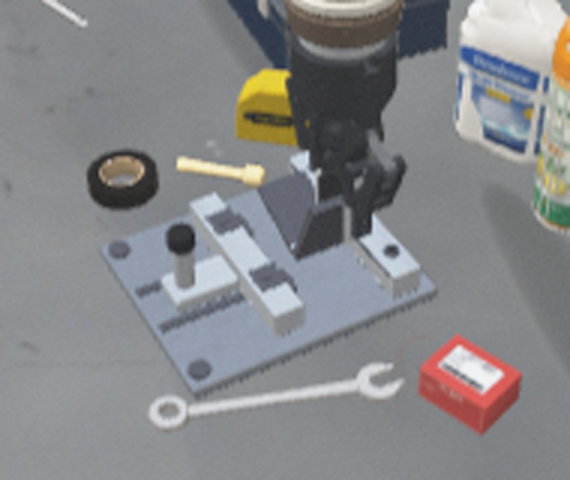

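The bracket is tipping, but it is wedged between the fingers with 24 N on the tool. I'll widen the gap and lift a little.

Call:
servo_tool --rows '[{"offset":[0,0.0,-0.04],"yaw":0,"claw":0.5},{"offset":[0,0.04,-0.04],"yaw":0,"claw":0.45},{"offset":[0,0.06,-0.04],"yaw":0,"claw":0.45},{"offset":[0,0.06,-0.04],"yaw":0,"claw":0.45}]'

```text
time: 8.43
ee_pos: [0.6031, 0.0155, 0.0909]
tcp_rot: [-180.0, 0.0, 10.3]
wrist_force: [0.8, 0.2, 2.4]
opening: 0.047
grasp_force: 1.9
```

Run:
```python
from h import *
st()
im,d=snap('side');cv2.imwrite('pics/side4.png',cv2.resize(im[150:250,210:300],None,fx=6,fy=6,interpolation=2)[:,:,::-1])
```

```text
t8.43 fix [ 0.023  -0.0443] z0.0909 rot [-1.800e+02  2.000e-02  1.028e+01] F [0.8 0.1] 2.4 open0.0470 grip1.9
```

View pics/side4.png

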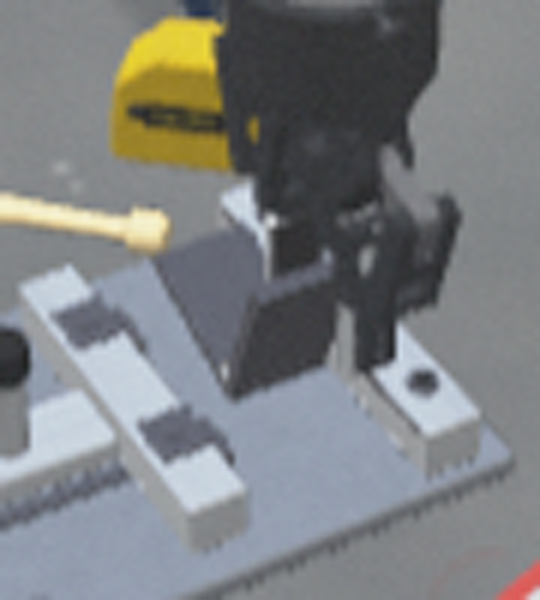

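Call:
servo_tool --rows '[{"offset":[0,0,-0.06],"yaw":0,"claw":0.45},{"offset":[0,0.05,-0.06],"yaw":0,"claw":0.45},{"offset":[0,0.1,-0.06],"yaw":0,"claw":0.45},{"offset":[0,0.15,-0.04],"yaw":0,"claw":0.45},{"offset":[0,0.21,-0.01],"yaw":0,"claw":0.45},{"offset":[0,0.26,0.02],"yaw":0,"claw":0.45},{"offset":[0,0.31,0.06],"yaw":0,"claw":0.45},{"offset":[0,0.35,0.1],"yaw":0,"claw":0.45},{"offset":[0,0.35,0.1],"yaw":0,"claw":0.45}]'

```text
time: 9.6
ee_pos: [0.6092, -0.0189, 0.0807]
tcp_rot: [-180.0, 0.0, 10.3]
wrist_force: [-0.6, -0.2, -0.3]
opening: 0.0469
grasp_force: 0.0
```

Run:
```python
from h import *
st()
im,d=snap('side');cv2.imwrite('pics/side5.png',cv2.resize(im[150:260,210:310],None,fx=5,fy=5,interpolation=2)[:,:,::-1])
```

```text
t9.60 fix [ 0.0229 -0.0793] z0.0807 rot [-1.7999e+02  4.0000e-02  1.0280e+01] F [-0.6 -0. ] -0.3 open0.0469 grip0.0
```

View pics/side5.png

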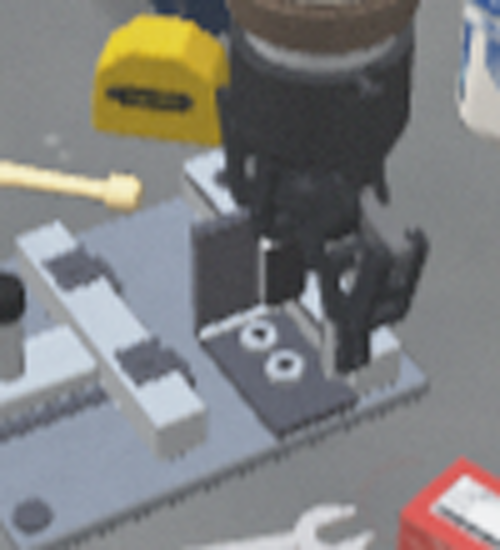

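The bracket now lies on its boss leg with the bosses up, at (260,330) and (285,365). The plain leg stands at (225,275). I'll back off and measure.

Call:
servo_tool --rows '[{"offset":[0,0,-0.4],"yaw":0,"claw":0.45},{"offset":[0,0,-0.9],"yaw":0,"claw":0.45},{"offset":[-0.5,0,-0.9],"yaw":0,"claw":0.45},{"offset":[-1,0,-0.9],"yaw":0,"claw":0.45},{"offset":[-1,0,-0.9],"yaw":0,"claw":0.45}]'

```text
time: 10.28
ee_pos: [0.5086, -0.0367, 0.1719]
tcp_rot: [180.0, -0.0, 10.3]
wrist_force: [0.9, 0.3, 0.3]
opening: 0.0467
grasp_force: 0.0
```

Call:
servo_tool --rows '[{"offset":[-0.5,0,0],"yaw":0,"claw":0.45},{"offset":[-1,0,0],"yaw":0,"claw":0.45},{"offset":[-1,0,0],"yaw":0,"claw":0.45}]'

```text
time: 10.65
ee_pos: [0.4113, -0.0546, 0.1721]
tcp_rot: [180.0, -0.1, 10.3]
wrist_force: [0.6, 0.4, -0.5]
opening: 0.0467
grasp_force: 0.0
```

Run:
```python
from h import *
st();look('6')
im=cv2.imread('pics/top6.png');cv2.imwrite('pics/top6c.png',cv2.resize(im[150:290,190:340],None,fx=4,fy=4,interpolation=2))
```

```text
t10.65 fix [-0.1782 -0.079 ] z0.1721 rot [ 1.7997e+02 -9.0000e-02  1.0260e+01] F [0.6 0.3] -0.5 open0.0467 grip0.0
cap 88 [[-93.7, -0.5], [20.0, 20.1], 33.6] ctr [-0.0931 -0.0002] z 0.0815
high 85 [[22.0, -13.0], [44.0, 7.7], 0.3] ctr [ 0.0214 -0.013 ] z 0.084
jaw 272 [[-41.0, -0.3], [26.0, 149.6], 0.1] ctr [-0.0413 -0.0013] z 0.038
```

View pics/top6c.png

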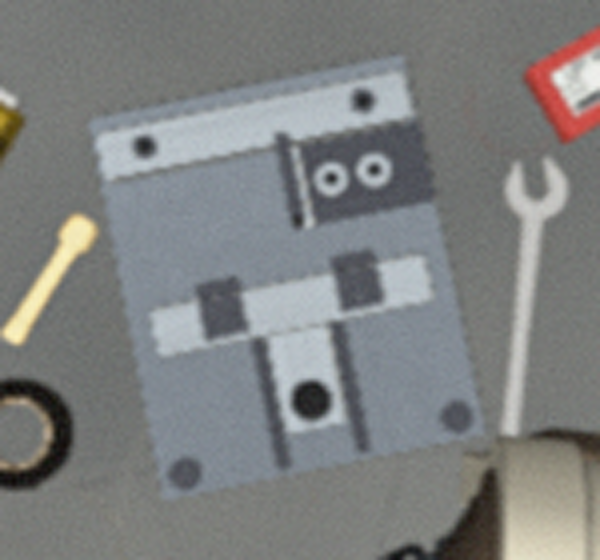

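The bracket is square, with its standing leg at about (300,180) between the toe lines. Next I grip the post and close the jaw.

Call:
servo_tool --rows '[{"offset":[0.42,-0.4,0],"yaw":0,"claw":0.45},{"offset":[0.85,-0.79,0],"yaw":0,"claw":0.45},{"offset":[0.85,-0.79,0],"yaw":0,"claw":0.45},{"offset":[0.85,-0.79,0.4],"yaw":0,"claw":0.45},{"offset":[0.85,-0.79,0.92],"yaw":0,"claw":0.45},{"offset":[0.85,-0.79,0.92],"yaw":0,"claw":0.45},{"offset":[0.85,-0.79,0.92],"yaw":0,"claw":1},{"offset":[0.85,-0.79,0.92],"yaw":0,"claw":1},{"offset":[0.85,-0.79,0.92],"yaw":0,"claw":1},{"offset":[0.85,-0.79,0.92],"yaw":0,"claw":1}]' --squeeze 40

```text
time: 11.95
ee_pos: [0.4834, 0.0387, 0.0818]
tcp_rot: [180.0, -0.2, 10.3]
wrist_force: [-1.1, 0.9, 6.9]
opening: 0.0203
grasp_force: 39.4
```

Call:
servo_tool --rows '[{"offset":[0.06,0,0],"yaw":0,"claw":1},{"offset":[0.12,0,0],"yaw":0,"claw":1},{"offset":[0.18,0,0],"yaw":0,"claw":1},{"offset":[0.23,0,0],"yaw":0,"claw":1},{"offset":[0.25,0,0],"yaw":0,"claw":1},{"offset":[0.25,0,0],"yaw":0,"claw":1},{"offset":[0.25,0,0],"yaw":0,"claw":1}]'

```text
time: 12.82
ee_pos: [0.5079, 0.0431, 0.0818]
tcp_rot: [180.0, -0.2, 10.3]
wrist_force: [-1.5, 1.2, 7.0]
opening: 0.0204
grasp_force: 39.5
```

```bash
python3 -c "
from h import *;st()"
```

```text
t12.82 fix [-0.0657 -0.0001] z0.0818 rot [179.99  -0.21  10.31] F [-1.3  1.4] 7.0 open0.0204 grip39.5
```

Moving freely still. I'll go on in small steps until it meets resistance.

Call:
servo_tool --rows '[{"offset":[0.02,0,0],"yaw":0,"claw":1},{"offset":[0.03,0,0],"yaw":0,"claw":1},{"offset":[0.03,0,0],"yaw":0,"claw":1},{"offset":[0.03,0,0],"yaw":0,"claw":1}]'

```text
time: 13.32
ee_pos: [0.5105, 0.0436, 0.0818]
tcp_rot: [180.0, -0.2, 10.3]
wrist_force: [-3.4, 1.3, 7.5]
opening: 0.0206
grasp_force: 39.5
```

```bash
python3 -c "
from h import *;st()"
```

```text
t13.32 fix [-0.063  -0.0001] z0.0818 rot [ 1.7999e+02 -1.7000e-01  1.0300e+01] F [-3.1  1.9] 7.5 open0.0206 grip39.5
```

Call:
servo_tool --rows '[{"offset":[0.01,0,0],"yaw":0,"claw":1},{"offset":[0.02,0,0],"yaw":0,"claw":1},{"offset":[0.02,0,0],"yaw":0,"claw":1},{"offset":[0.02,0,0],"yaw":0,"claw":1}]'

```text
time: 13.82
ee_pos: [0.5115, 0.0438, 0.0818]
tcp_rot: [180.0, -0.0, 10.3]
wrist_force: [-9.7, -1.2, 12.9]
opening: 0.0204
grasp_force: 39.8
```

```bash
python3 -c "
from h import *;st()"
```

```text
t13.82 fix [-0.0621 -0.0001] z0.0818 rot [ 1.7999e+02 -5.0000e-02  1.0300e+01] F [-9.7  0.6] 12.9 open0.0204 grip39.8
```

Call:
servo_tool --rows '[{"offset":[0.02,0,0],"yaw":0,"claw":1},{"offset":[0.02,0,0],"yaw":0,"claw":1},{"offset":[0.02,0,0],"yaw":0,"claw":1}]'

```text
time: 14.2
ee_pos: [0.5121, 0.0439, 0.0817]
tcp_rot: [180.0, 0.1, 10.3]
wrist_force: [-17.9, -2.5, 17.4]
opening: 0.0206
grasp_force: 40.4
```

```bash
python3 -c "
from h import *;st()"
```

```text
t14.20 fix [-0.0614 -0.0001] z0.0817 rot [1.7999e+02 1.1000e-01 1.0300e+01] F [-18.    0.7] 17.4 open0.0206 grip40.4
```

The jaw is bearing on the bracket at 18 N. I'll release and retreat.

Call:
servo_tool --rows '[{"offset":[0,0,0],"yaw":0,"claw":0.45},{"offset":[0,0,0],"yaw":0,"claw":0.45},{"offset":[0,0,0],"yaw":0,"claw":0.45},{"offset":[0,0,-0.4],"yaw":0,"claw":0.45},{"offset":[0,0,-0.9],"yaw":0,"claw":0.45},{"offset":[-0.5,0,-0.9],"yaw":0,"claw":0.45},{"offset":[-1,0,-0.9],"yaw":0,"claw":0.45},{"offset":[-1,0,-0.9],"yaw":0,"claw":0.45}]'

```text
time: 15.2
ee_pos: [0.4133, 0.026, 0.1699]
tcp_rot: [180.0, -0.1, 10.3]
wrist_force: [1.2, -0.3, -0.2]
opening: 0.047
grasp_force: 0.0
```

Call:
servo_tool --rows '[{"offset":[-0.3,0.5,0],"yaw":0,"claw":0.45},{"offset":[-0.3,1,0],"yaw":0,"claw":0.45},{"offset":[-0.3,1,0],"yaw":0,"claw":0.45},{"offset":[-0.3,1,0],"yaw":0,"claw":0.45}]'

```text
time: 15.7
ee_pos: [0.404, -0.0774, 0.1692]
tcp_rot: [-180.0, 0.0, 10.3]
wrist_force: [0.5, -0.8, 0.2]
opening: 0.047
grasp_force: 0.0
```

Run:
```python
from h import *
st();look('7')
im=cv2.imread('pics/top7.png');cv2.imwrite('pics/top7c.png',cv2.resize(im[150:290,160:350],None,fx=4,fy=4,interpolation=2))
```

```text
t15.70 fix [-0.1895 -0.1002] z0.1692 rot [-1.7998e+02  1.0000e-02  1.0250e+01] F [ 0.3 -0.9] 0.2 open0.0470 grip0.0
cap 90 [[-64.7, -0.3], [20.1, 20.1], 15.0] ctr [-0.0648 -0.0002] z 0.0819
high 85 [[22.4, -13.0], [43.8, 7.8], 0.7] ctr [ 0.0223 -0.013 ] z 0.0842
jaw 271 [[-13.2, -0.0], [25.6, 149.1], 0.0] ctr [-0.0132  0.0001] z 0.0383
```

View pics/top7c.png

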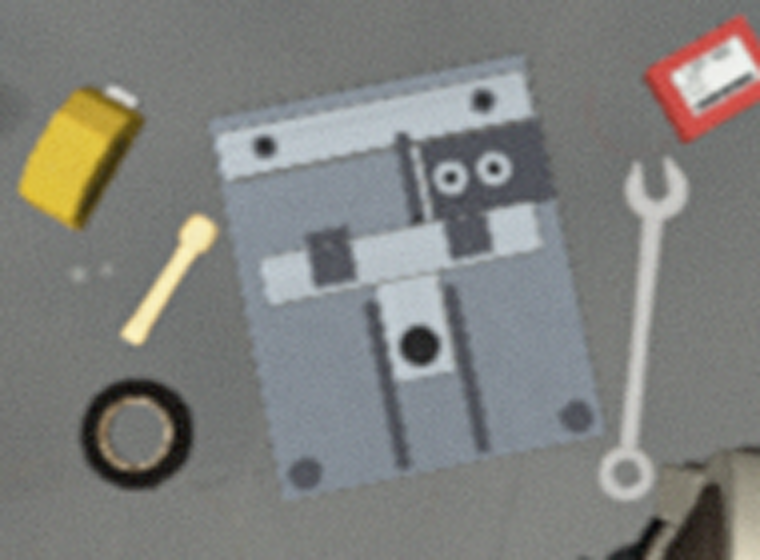

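The bosses are at (450,178) and (493,168), and the near toe laps the leg. The post is back at its initial bearing position (-64.7 mm) and the bystanders are unmoved, so I'm handing the job in.

```bash
python3 -c "
from h import *;print(job_done())"
```

```text
the job is handed in; nothing more can be done
None
```

I handed the job in at about 16 s: the bracket lies on its boss leg, bosses up, and is clamped square with its plain leg between the toes. The other things on the bench look unmoved in the last picture, but the hand-in returned no verdict.

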